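# Shut, weigh and load a sample tube on the roller mixer

### The arm

A 7-joint arm with a two-finger parallel gripper is mounted at the origin on the work surface. World frame = base frame: x ahead of the robot, y to its left, z up, the work surface at z = 0. Lengths are in m, angles in degrees, forces in N, time in s.
With the tool pointing down it reaches from about 0.425 to 0.975 m from the base axis. Payload 16.7 kg.
Tool frame: the origin (TCP) lies at the very end of the fingers, on their centre line; the grasp point (between the pads) lies 19 mm behind it; z points along the fingers, y is the line along which they close (so a half turn about z gives the same grasp; the last joint's range is limited). The gripper opens to 85 mm and grips with 20 to 120 N. Pads are 22 mm wide; open, the fingers measure 114 mm over their backs; the gripper's body (76 mm by 85 mm) begins 54 mm behind the grasp point. The pads swing forward as they close: fully open they stand 13 mm farther back than shut.
Start: joints at [-75.029, 24.414, 4.234, 92.017, -1.954, 63.644, -3.845], TCP at [0.27, 0.619, 0.231] pointing down, gripper open.
Joint ranges: [-163.25, 163.25], [-28.42, 122.38], [-70.27, 78.77], [12.13, 141.07], [-58.53, 238.53], [9.26, 117.41], [-156.51, 156.51]. Speed limits (degrees/s): [108.29, 108.29, 136.94, 136.94, 172.46, 172.46, 172.46].

### API

Orientations are given as a 3x3 rotation matrix whose columns are the frame's x, y, z axes.
In Python, from bench import readout, optics, order gives the robot as it stands.
- The arm moves only by the tool arm_command, never from a script. Its argument "series" is one flat list of numbers, 7 for each row, row after row: the opening, from 0 (shut) to 1 (fully open), then the shift along the world's x, y, z in m, then the turn, a rotation vector about the world's x, y, z in rad. In form: [gripper, x, y, z, rx, ry, rz, gripper, x, y, z, rx, ry, rz, ...]. A call has exactly 8 rows; each row shifts and turns the commanded pose from where the row before left it; what a row does not reach is not made up. A row lasts 1/8 s, in which the tool goes at most 62.5 mm and 10.7 degrees, less where a joint would pass 70% of its speed; a pose out of reach is approached as far as the arm can. A call is refused whole if a number of a shift passes 0.0625 or a number of a turn 0.188, either way. A call with a gripper value outside its range is refused whole. The fingers move at their own pace and stop on an object; "grip_force" is the grip in N (left out, the last holds). Time passes only in rows, so rows that do not move let the fingers close, or fill a call up. It gives the time, the measured TCP pose, the force, the opening and the grip force at its end, in the units of the state.
- readout.read_state(): the state, without advancing time (a new reading comes with each control period).
- optics.read_camera(name): name is "scene" or "top" or "wrist"; returns a dict with "image" (400x640x3 uint8, blue, green, red), "range_z" (400x640 float32, m along the optical axis (not along the pixel's ray), 0 where there is no reading), "fx", "fy", "cx", "cy" (pixels), "rvec" (rotation vector, rad) and "tvec" (3), from world to camera coordinates, as OpenCV has them; the wrist camera has in their place "mount" (4x4, takes a point from camera to tool coordinates, whose origin is the TCP and whose axes are the flange's). Camera axes: x right, y down, z forward; pixel columns grow to the right and rows downward; lengths in m; the calibration is good to about 2 mm. A picture is of the moment at which its call begins: read the wrist's pose just before it.
- order.finish_job(): hands the job in; it is judged then, once.
The state is a dict: "time_s": time; "joint_positions": joint angles; "dq": joint speeds; "joint_efforts": joint torques, N m; "eef_pos": TCP position; "tool_rot": TCP orientation; "wrist_force": force on the tool from outside, world axes, zero at the start; "moment": the same for the moment, N m; "finger_gap": finger opening in m; "finger_force": force on a finger pad.
Only numpy, scipy, OpenCV 4.12 (cv2) and the standard library are available. Lean on these libraries where they do the work, as an engineer would, in place of code of your own. Each camera call takes 0.05 s, during which the arm holds its last target. There are 200 camera calls.

### The job

In the rack one of the two sample tubes has been left with its flip lid open: press the lid shut while the tube still stands in the rack. Then weigh that tube: lay it gently (no dropping) on its side in the cradle of the balance, square across both saddles and about centred, and let go of it completely for a good second. Then take it again and lay it just as gently on its side in the roller mixer, on all four rubber rings and about centred between the two end walls, lid still shut; leave the other tube, the beaker and the jar alone.

Things in the scene. Friction and masses are not known exactly. Their poses are not given: they have to be found in the camera images.
- tube: The tube with the open grey flip lid, in an end well of the rack: white, round, flat bottom, 30 mm thick, 118 mm tall with lid shut (body 110, lid 8), 50 to 110 g, its bottom 15 mm above the bench. Origin: centre of underside; z along the tube to the lid; lid hinge on the -x side (16 mm off axis, 110 mm up), thumb tab on +x. Smooth side free from 30 mm (rack top) to 103 mm up.
- tube_mid (a point): Middle of the tube's length, on its axis, 59 mm above its bottom.
- lid (a joint): Flip lid of the tube, rad: 0 is shut, about 0.6 to 1.2 at the start (1.57 would stand upright over the hinge, so it leans over the mouth). The stiff hinge (0.02 N m) stays where it is left; pushing down on the free end with 2 to 5 N closes it. The lid is a disc 30 mm across, 8 mm thick, with a tab reaching 21 mm from the tube's axis.
- lid_tab (a point): Thumb tab at the lid's free end: a point on its upper face 34 mm from the hinge.
- rack: White block rack, 190 (x) x 70 (y) x 45 mm high, fixed; four wells 32 mm wide and 30 mm deep in a row along its x axis, at -67.5, -22.5, 22.5 and 67.5 mm; tubes stand in the two end wells. Origin: centre of the underside.
- balance: White bench balance with a round steel pan 124 mm across, fixed; its body is 200 (x) x 170 (y) mm and 48 mm high, reaching from x -115 to +85 mm; display on the -x side. Pan top 54 mm above the bench. Origin: on the bench below the pan's centre.
- cradle (a point): Where the middle of a tube's axis lies in the balance's cradle, 87 mm above the bench: two black 90 degree vee saddles, 8 mm thick, 32 mm either side of this point along the balance's y axis (the cradle's axis). Saddle tips are 3 mm below the tube's axis, 18 mm either side. Between the saddles (56 mm) fingers have room to 29 mm below the tube's axis. Lid either way.
- mixer: Roller mixer, fixed: white housing 210 (x) x 130 (y) x 50 mm high, blue end walls at x = +-80 to +-105 mm, 116 mm above the bench. Between them two locked steel shafts (10 mm thick, 40 mm apart, 70 mm above the bench) along x, each with two black rubber rings (28 mm across, 12 mm wide) at x = -32 and +32 mm. Origin: centre of underside.
- rollers (a point): Where the middle of a tube's axis comes to lie on the four rings, 91 mm above the bench, midway between the end walls. The tube lies along the mixer's x axis, lid either way. Between the rings (52 mm) fingers have room down to 15 mm below the tube's axis.
- other_tube: The other tube of the same size and look, its lid shut, in the other end well of the rack; leave it. Origin: centre of the underside.
- beaker: Glass beaker, 70 mm wide, 85 mm tall, beyond the balance; leave it. Origin: centre of the underside.
- jar: Brown glass jar with black lid, 60 mm wide, 90 mm tall, beyond the balance; leave it. Origin: centre of the underside.

How it is judged:
By the outcome, as a careful person would: the job done as asked, in the order asked, and still so for the second after the job is handed in, with the robot touching nothing.
It also fails if it takes over 72 s, if anything falls off the work surface, if the arm or the gripper's body presses on something with over 40 N, if the wrist force passes 120 N, or if a joint passes its speed limit or range.

## Working session

There is one attempt and no reset: what is moved stays moved. The work goes in short steps, Python scripts to look and compute and a tool call to move; the robot and the scene stay as the last step left them, time stands still between calls to the robot, and variables do not carry over. Pictures are saved under pics/ and viewed, at most 10 in all, crops included, and the job is handed in when it is done.

Besides the shell and the picture viewer there is one more tool, called as name(argument=value, ...), one argument or row to a line, values as JSON. arm_command: Moves the arm, as the interface text tells. Its arguments: {"type":"object","properties":{"series":{"type":"array","items":{"type":"number"}},"grip_force":{"type":"number"}},"required":["series"]}

```bash
mkdir -p pics; ls
cat > h.py <<'E'
import numpy as np, cv2
from bench import readout, optics, order
def cam(n):
    s=readout.read_state(); c=optics.read_camera(n)
    if 'mount' in c:
        T=np.eye(4);T[:3,:3]=np.array(s['tool_rot']).reshape(3,3);T[:3,3]=s['eef_pos'];M=T@np.array(c['mount'])
    else:
        R=cv2.Rodrigues(np.array(c['rvec'],float))[0];M=np.eye(4);M[:3,:3]=R.T;M[:3,3]=-R.T@np.array(c['tvec']).ravel()
    c['M']=M;return c
def cloud(c):
    v,u=np.mgrid[:400,:640];z=c['range_z'];P=np.stack([(u-c['cx'])/c['fx']*z,(v-c['cy'])/c['fy']*z,z],-1)
    P=P@c['M'][:3,:3].T+c['M'][:3,3];P[z==0]=np.nan;return P
def ray(c,u,v,h):
    d=c['M'][:3,:3]@np.array([(u-c['cx'])/c['fx'],(v-c['cy'])/c['fy'],1]);o=c['M'][:3,3];return o+d*(h-o[2])/d[2]
E
python3 - <<'E'
from h import *
for n in('top','scene'):
    c=cam(n);cv2.imwrite(f'pics/{n}.png',c['image']);np.savez(f'{n}.npz',**{k:v for k,v in c.items()});print(n,c['M'].round(3).tolist(),c['fx'],c['cx'],c['cy'])
s=readout.read_state();print(s)
E
```

```text
pics
top [[-0.018, -0.987, 0.162, 0.417], [-1.0, 0.02, 0.01, -0.015], [-0.013, -0.161, -0.987, 1.302], [0.0, 0.0, 0.0, 1.0]] 469.653481917376 318.61213759922236 199.77320865092747
scene [[0.545, 0.511, -0.665, 1.331], [0.838, -0.342, 0.425, -0.479], [-0.01, -0.789, -0.615, 0.792], [0.0, 0.0, 0.0, 1.0]] 479.7093786219368 319.08662734536455 202.97068563789574
{'time_s': 0.1, 'joint_positions': array([-75.02787432,  24.44602316,   4.23202344,  92.04902881,
        -1.95372547,  63.64566   ,  -3.84381228]), 'dq': array([-0.1029733 , -0.09254167,  0.00928558, -0.13244731,  0.01801855,
       -0.03467579, -0.00761233]), 'joint_efforts': array([ 7.49315688e-03, -9.51516438e+01,  3.77053231e+00, -4.64397848e+01,
        1.94235274e-02,  6.66544700e-03, -2.39191161e-05]), 'eef_pos': array([0.26944154, 0.61847017, 0.23067795]), 'tool_rot': array([[-9.16785455e-01,  3.99379860e-01, -3.95256100e-04],
       [ 3.99380046e-01,  9.16784764e-01, -1.12915065e-03],
       [-8.85952576e-05, -1.19304629e-03, -9.99999284e-01]]), 'wrist_force': array([-0.09643103, -0.91299633, -0.87981074]), 'moment': array([ 0.023377  , -0.01629089, -0.06389161]), 'finger_force': 0.0, 'finger_gap': 0.0852999129929751}
```

View pics/top.png

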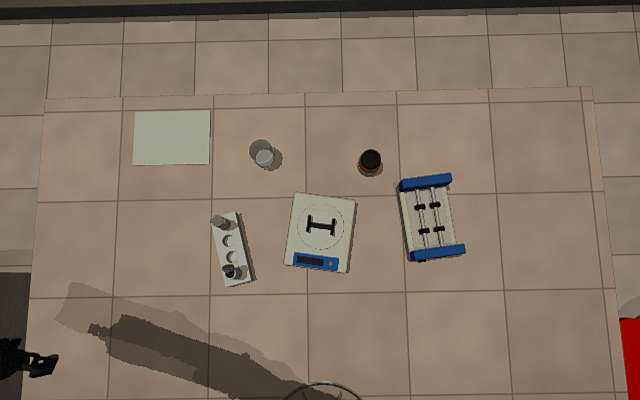

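View pics/scene.png

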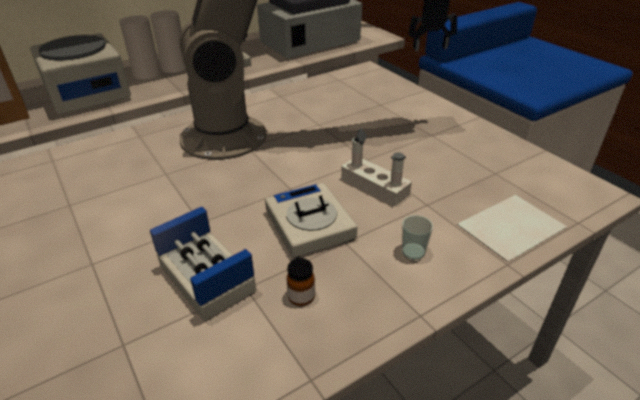

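The top view shows the rack at about (232,250), the balance at (321,232) with its saddles at (310,224) and (335,227), and the mixer at (431,218). The tube nearer the robot, at (230,270), looks like the open one. In the scene view it is at (357,150) with something dark standing up on top.

Run:
```python
from h import *
c=dict(np.load('top.npz'));P=cloud(c);Z=P[...,2];im=c['image'];hsv=cv2.cvtColor(im,cv2.COLOR_BGR2HSV)
def rect(mask,h,name):
    mask=cv2.morphologyEx(mask.astype(np.uint8),cv2.MORPH_OPEN,np.ones((2,2)))
    n,l,st,ce=cv2.connectedComponentsWithStats(mask)
    for i in range(1,n):
        if st[i,4]<12: continue
        v,u=np.nonzero(l==i);Q=np.array([ray(c,a,b,h)[:2] for a,b in zip(u,v)])
        r=cv2.minAreaRect((Q*1000).astype(np.float32));print(name,st[i,4],np.round(ce[i]),'c',np.round(r[0],1),'sz',np.round(r[1],1),'ang',round(r[2],1),'mean',(Q.mean(0)*1000).round(1),'z',np.nanmedian(Z[l==i]).round(4))
box=np.zeros((400,640),bool);box[165:300,195:480]=1
rb=box.copy();rb[:,265:]=0
rect(rb&(abs(Z-.045)<.012),.045,'rack')
rect(rb&(Z>.09),.13,'tubes')
bb=box.copy();bb[:,:275]=0;bb[:,365:]=0
rect(bb&(Z>.035)&(Z<.12),.048,'bal')
rect(bb&(hsv[...,2]<60)&(Z>.045),.084,'saddles')
mb=box.copy();mb[:,:385]=0
blue=(hsv[...,0]>95)&(hsv[...,0]<125)&(hsv[...,1]>120)
rect(mb&blue&(Z>.1),.116,'walls')
rect(mb&(hsv[...,2]<60)&~blue&(Z>.06),.084,'rings')
print(Z[265:275,220:240].round(3))
a=cv2.resize(im[200:300,200:275],None,fx=5,fy=5,interpolation=3)
d=dict(np.load('scene.npz'))['image'];b=cv2.resize(d[125:208,335:420],None,fx=5,fy=5,interpolation=3)
o=np.zeros((500,800,3),np.uint8);o[:,:375]=a;o[:415,375:]=b;cv2.imwrite('pics/c1.png',o)
```

```text
rack 1281 [233. 250.] c [493.6 234.6] sz [190.3  71.9] ang 13.8 mean [492.4 230.2] z 0.0447
tubes 161 [219. 222.] c [557.8 249.4] sz [42.4 27.9] ang 62.6 mean [557.  248.8] z 0.1318
tubes 186 [231. 272.] c [432.  218.6] sz [34.8 37.2] ang 0.6 mean [431.8 218.3] z 0.1267
bal 34 [363. 168.] c [ 704.8 -123.1] sz [13.7 16.8] ang 88.1 mean [ 706.1 -124.1] z 0.0598
bal 4665 [320. 233.] c [533.5  -5.1] sz [169.1 199. ] ang 80.9 mean [532.2  -5.1] z 0.0501
saddles 192 [321. 226.] c [548.   -7.8] sz [70.6 42.5] ang 81.5 mean [546.4  -7.3] z 0.0589
saddles 160 [311. 261.] c [455.6  21.6] sz [66.6 15.9] ang 80.9 mean [455.7  21.4] z 0.0498
walls 478 [427. 182.] c [ 652.  -281.4] sz [ 25.1 129.4] ang 6.5 mean [ 652.2 -281.1] z 0.1152
walls 474 [440. 253.] c [ 470.2 -302.8] sz [ 22.9 131.5] ang 6.6 mean [ 470.  -303.3] z 0.1156
rings 44 [435. 205.] c [ 595.2 -307.3] sz [11.3 26.1] ang 10.2 mean [ 595.3 -306.5] z 0.0788
rings 47 [421. 208.] c [ 590.2 -268. ] sz [11.7 25.7] ang 8.4 mean [ 590.1 -268.2] z 0.078
rings 39 [440. 229.] c [ 531.8 -315.3] sz [10.2 26. ] ang 7.0 mean [ 532.3 -315.7] z 0.07
[... 845 characters left out ...]
0.153  0.16   0.163  0.16   0.162  0.16   0.16
   0.152  0.143  0.126  0.125  0.129  0.122  0.106  0.094  0.086  0.068]
 [-0.     0.002  0.042  0.044  0.164  0.164  0.161  0.158  0.151  0.147
   0.144  0.125  0.122  0.128  0.124  0.125  0.117  0.103  0.088  0.072]
 [-0.003 -0.004  0.045  0.047  0.126  0.124  0.132  0.13   0.122  0.129
   0.124  0.123  0.127  0.127  0.129  0.125  0.109  0.103  0.087  0.074]
 [ 0.002 -0.     0.043  0.042  0.127  0.127  0.124  0.123  0.131  0.127
   0.126  0.129  0.124  0.127  0.128  0.127  0.115  0.1    0.093  0.076]
 [ 0.001 -0.001 -0.004  0.048  0.123  0.125  0.125  0.124  0.123  0.127
   0.126  0.126  0.127  0.124  0.128  0.125  0.114  0.098  0.086  0.073]]
```

View pics/c1.png

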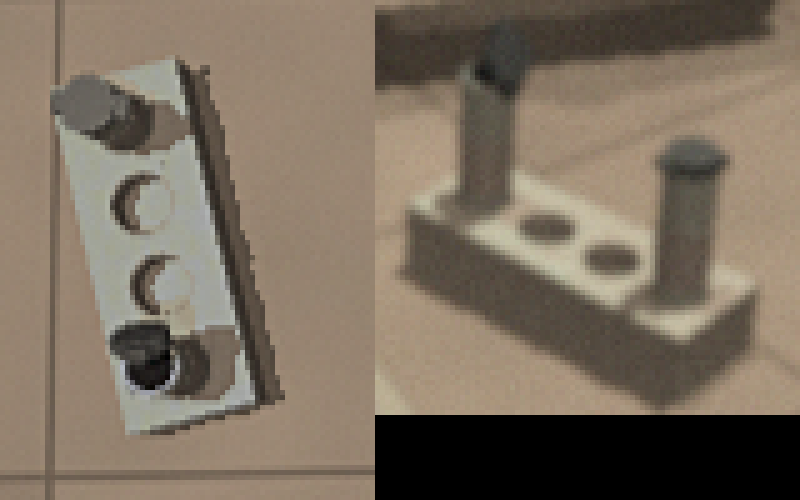

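The open tube is the one at the rack's near end, its lid leaning over the mouth (crop: lid at about (140,340), mouth at (150,375)). The other tube is shut. Next I fit the lid plane and the tool geometry.

Run:
```python
from h import *
c=dict(np.load('top.npz'));P=cloud(c);Z=P[...,2]
Q=P[255:285,215:240].reshape(-1,3);Q=Q[(Q[:,2]>.136)]
A=np.c_[Q[:,:2]-[.428,.2185],np.ones(len(Q))];k=np.ones(len(Q),bool)
for _ in range(4):
    s=np.linalg.lstsq(A[k],Q[k,2],rcond=None)[0];k=abs(A@s-Q[:,2])<.004
g=s[:2];print('lid n',k.sum(),len(Q),'slope deg',np.degrees(np.arctan(np.linalg.norm(g))),'uphill az',np.degrees(np.arctan2(g[1],g[0])),'z over axis',s[2],Q.mean(0),Q.max(0),Q.min(0))
w=optics.read_camera('wrist');print(np.array(w['mount']).round(4).tolist(),w['fx'])
```

```text
lid n 56 72 slope deg 58.0494226488908 uphill az -177.3831720023162 z over axis 0.17444297921087684 [0.44184804 0.22201113 0.15016274] [0.45147549 0.23829113 0.16408411] [0.43419748 0.20889816 0.1361483 ]
[[0.0003, -0.9636, -0.2673, 0.0684], [1.0, 0.0003, 0.0001, -0.0001], [0.0, -0.2673, 0.9636, -0.1424], [0.0, 0.0, 0.0, 1.0]] 293.07894898960984
```

arm_command(
  series=[0,0.022,-0.056,0,0,0,0,0,0.022,-0.056,0,0,0,0,0,0.022,-0.056,0,0,0,0,0,0.022,-0.056,0,0,0,0,0,0.022,-0.056,0,0,0,0,0,0.022,-0.056,0,0,0,0,0,0.022,-0.056,0,0,0,0,0,0,0,0,0,0,0],
)

```text
time_s: 1.15
eef_pos: [0.4249, 0.2226, 0.2315]
tool_rot: [[-0.914, 0.405, 0.0], [0.405, 0.914, -0.0], [-0.0, -0.0, -1.0]]
wrist_force: [0.1, 1.4, 0.3]
finger_gap: 0.0003
finger_force: 0.0
```

arm_command(
  series=[0,-0.005,-0.004,-0.05,0,0,0,0,0,0,-0.01,0,0,0,0,0,0,-0.01,0,0,0,0,0,0,-0.01,0,0,0,0,0,0,-0.01,0,0,0,0,0,0,-0.006,0,0,0,0,0,0,-0.002,0,0,0,0,0,0,0,0,0,0],
)

```text
time_s: 2.15
eef_pos: [0.4186, 0.2228, 0.1334]
tool_rot: [[-0.917, 0.399, -0.0], [0.399, 0.917, -0.0], [-0.0, -0.0, -1.0]]
wrist_force: [-0.5, -0.0, 0.3]
finger_gap: -0.0003
finger_force: 0.0
```

arm_command(
  series=[0,0,-0.003,-0.001,0,0,0,0,0,0,-0.001,0,0,0,0,0,0,-0.001,0,0,0,0,0,0,0,0,0,0,0,0,0,0,0,0,0,0,0,0,0,0,0,0,0,0,0,0,0,0,0,0,0,0,0,0,0,0],
)

```text
time_s: 3.15
eef_pos: [0.4185, 0.2198, 0.1303]
tool_rot: [[-0.917, 0.399, -0.0], [0.399, 0.917, -0.0], [0.0, -0.0, -1.0]]
wrist_force: [0.5, 0.1, 0.7]
finger_gap: 0.0001
finger_force: 0.0
```

Run:
```python
from h import *
c=cam('scene');b=cv2.resize(c['image'][100:200,330:420],None,fx=6,fy=6,interpolation=3);cv2.imwrite('pics/p4.png',b)
print(readout.read_state()['joint_positions'].round(1))
```

```text
[-48.3  13.1  14.6 123.6  -4.7  43.8  35.8]
```

View pics/p4.png

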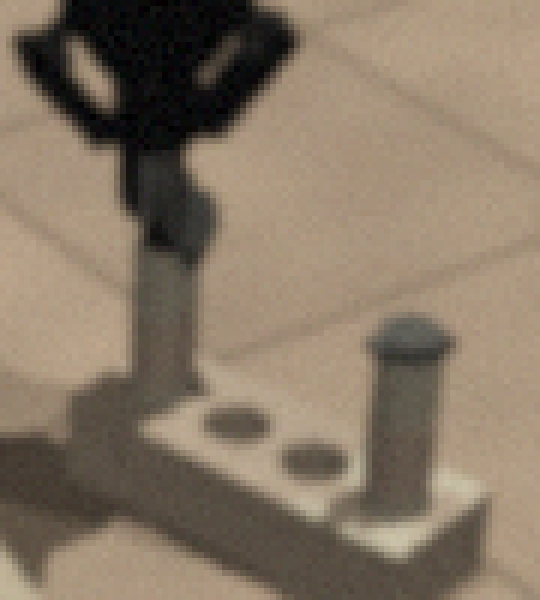

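The scene crop shows the lid still open at about (190,225), beside the fingertips at (150,180): they passed on the free-end side without touching it. I'll rise and measure again from close by.

arm_command(
  series=[0,0,0,0.05,0,0,0,0,-0.02,0,0.05,0,0,0,0,0,0,0,0,0,0,0,0,0,0,0,0,0,0,0,0,0,0,0,0,0,0,0,0,0,0,0,0,0,0,0,0,0,0,0,0,0,0,0,0,0],
)

```text
time_s: 4.2
eef_pos: [0.3985, 0.2197, 0.23]
tool_rot: [[-0.917, 0.399, -0.0], [0.399, 0.917, -0.0], [0.0, -0.001, -1.0]]
wrist_force: [-0.7, 0.5, -0.7]
finger_gap: 0.0001
finger_force: 0.0
```

Run:
```python
from h import *
c=cam('wrist');np.savez('w.npz',**c);cv2.imwrite('pics/p5.png',c['image'])
P=cloud(c);Z=P[...,2];near=(abs(P[...,0]-.43)<.05)&(abs(P[...,1]-.22)<.045)
Q=P[near&(Z>.105)&(Z<.175)]
print(len(Q),Q.min(0),Q.max(0))
# height map 4mm
ix=((Q[:,0]-.39)/.004).astype(int);iy=((Q[:,1]-.18)/.004).astype(int)
for i in range(20):
    print(round(.392+.004*i,3),[int(1000*np.median(Q[(ix==i)&(iy==j),2])) if ((ix==i)&(iy==j)).sum()>3 else 0 for j in range(20)])
```

```text
1079 [0.41419066 0.20844524 0.10504666] [0.44262179 0.23901869 0.16153031]
0.392 [0, 0, 0, 0, 0, 0, 0, 0, 0, 0, 0, 0, 0, 0, 0, 0, 0, 0, 0, 0]
0.396 [0, 0, 0, 0, 0, 0, 0, 0, 0, 0, 0, 0, 0, 0, 0, 0, 0, 0, 0, 0]
0.4 [0, 0, 0, 0, 0, 0, 0, 0, 0, 0, 0, 0, 0, 0, 0, 0, 0, 0, 0, 0]
0.404 [0, 0, 0, 0, 0, 0, 0, 0, 0, 0, 0, 0, 0, 0, 0, 0, 0, 0, 0, 0]
0.408 [0, 0, 0, 0, 0, 0, 0, 0, 0, 0, 0, 0, 0, 0, 0, 0, 0, 0, 0, 0]
0.412 [0, 0, 0, 0, 0, 0, 0, 0, 0, 0, 0, 0, 0, 0, 0, 0, 0, 0, 0, 0]
0.416 [0, 0, 0, 0, 0, 0, 0, 0, 118, 121, 120, 120, 117, 0, 0, 0, 0, 0, 0, 0]
0.42 [0, 0, 0, 0, 0, 0, 0, 120, 124, 124, 125, 124, 124, 117, 0, 0, 0, 0, 0, 0]
0.424 [0, 0, 0, 0, 0, 0, 0, 124, 124, 124, 125, 124, 124, 124, 118, 0, 0, 0, 0, 0]
0.428 [0, 0, 0, 0, 0, 0, 0, 124, 125, 124, 125, 124, 124, 125, 124, 0, 0, 0, 0, 0]
0.432 [0, 0, 0, 0, 0, 0, 0, 0, 124, 125, 126, 146, 145, 125, 124, 0, 0, 0, 0, 0]
0.436 [0, 0, 0, 0, 0, 0, 0, 0, 0, 125, 124, 125, 152, 147, 145, 0, 0, 0, 0, 0]
0.44 [0, 0, 0, 0, 0, 0, 0, 0, 0, 125, 125, 125, 153, 151, 146, 0, 0, 0, 0, 0]
0.444 [0, 0, 0, 0, 0, 0, 0, 0, 0, 0, 0, 0, 0, 0, 0, 0, 0, 0, 0, 0]
0.448 [0, 0, 0, 0, 0, 0, 0, 0, 0, 0, 0, 0, 0, 0, 0, 0, 0, 0, 0, 0]
0.452 [0, 0, 0, 0, 0, 0, 0, 0, 0, 0, 0, 0, 0, 0, 0, 0, 0, 0, 0, 0]
0.456 [0, 0, 0, 0, 0, 0, 0, 0, 0, 0, 0, 0, 0, 0, 0, 0, 0, 0, 0, 0]
0.46 [0, 0, 0, 0, 0, 0, 0, 0, 0, 0, 0, 0, 0, 0, 0, 0, 0, 0, 0, 0]
0.464 [0, 0, 0, 0, 0, 0, 0, 0, 0, 0, 0, 0, 0, 0, 0, 0, 0, 0, 0, 0]
0.468 [0, 0, 0, 0, 0, 0, 0, 0, 0, 0, 0, 0, 0, 0, 0, 0, 0, 0, 0, 0]
```

View pics/p5.png

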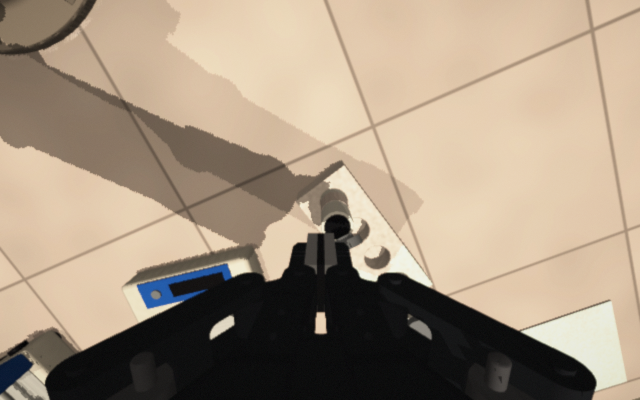

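The wrist view shows the open mouth at (335,225) and the lid behind the fingers at about (355,237). Measured mouth centre is about (0.429, 0.223), and the lid's free end is near x = 0.433, so I missed by about 1 cm. Pressing again further in.

arm_command(
  series=[0,0.037,0.003,0,0,0,0,0,0,0,-0.05,0,0,0,0,-0.001,0,-0.009,0,0,0,0,-0.002,0,-0.009,0,0,0,0,-0.002,0,-0.009,0,0,0,0,-0.002,0,-0.009,0,0,0,0,-0.002,0,-0.009,0,0,0,0,0,0,0,0,0,0],
)

```text
time_s: 5.25
eef_pos: [0.4263, 0.2228, 0.1351]
tool_rot: [[-0.917, 0.399, -0.0], [0.399, 0.917, -0.0], [0.0, -0.0, -1.0]]
wrist_force: [-0.5, -0.2, -0.2]
finger_gap: -0.0003
finger_force: 0.0
```

arm_command(
  series=[0,0,0,-0.001,0,0,0,0,0,0,-0.001,0,0,0,0,0,0,0,0,0,0,0,0,0,0,0,0,0,0,0,0,0,0,0,0,0,0,0,0,0,0,0,0,0,0,0,0,0,0,0,0,0,0,0,0,0],
)

```text
time_s: 6.25
eef_pos: [0.4265, 0.2228, 0.1333]
tool_rot: [[-0.917, 0.399, -0.0], [0.399, 0.917, -0.0], [0.0, -0.0, -1.0]]
wrist_force: [0.6, 0.2, -0.5]
finger_gap: -0.0003
finger_force: 0.0
```

arm_command(
  series=[0,-0.004,0,-0.001,0,0,0,0,0,0,-0.001,0,0,0,0,0,0,-0.001,0,0,0,0,0,0,0,0,0,0,0,0,0,0,0,0,0,0,0,0,0,0,0,0,0,0,0,0,0,0,0,0,0,0,0,0,0,0],
)

```text
time_s: 7.25
eef_pos: [0.4248, 0.224, 0.1325]
tool_rot: [[-0.917, 0.4, 0.004], [0.4, 0.917, 0.003], [-0.003, 0.005, -1.0]]
wrist_force: [0.3, -3.0, 33.4]
finger_gap: -0.0004
finger_force: 16.4
```

The 33 N reaction at z = 0.1325 matches the shut lid height of 0.133. I'll rise, yaw and open the gripper, then tilt it for a sideways grasp.

arm_command(
  series=[0,0,0,0.06,0,0,0,1,0.005,0.007,0.004,0,0,0.186,1,0.005,0.007,0.004,0,0,0.186,1,0.005,0.007,0.004,0,0,0.186,1,0.005,0.007,0.004,0,0,0.186,1,0.005,0.007,0.004,0,0,0.186,1,0.005,0.007,0,0,0,0.186,1,0.005,0.007,0,0,0,0.186],
)

```text
time_s: 8.25
eef_pos: [0.4575, 0.272, 0.2102]
tool_rot: [[-0.624, -0.782, -0.0], [-0.782, 0.624, -0.0], [0.0, -0.0, -1.0]]
wrist_force: [0.1, -0.0, -0.6]
finger_gap: 0.0854
finger_force: 0.0
```

arm_command(
  series=[1,0,0,0,0,0,0.157,1,0,0,0,-0.151,0.0873,0,1,0,0,0,-0.151,0.0873,0,1,0,0,0,-0.151,0.0873,0,1,0,0,0,-0.151,0.0873,0,1,0,0,0,-0.151,0.0873,0,1,0,0,0,0,0,0,1,0,0,0,0,0,0],
)

```text
time_s: 9.25
eef_pos: [0.4577, 0.2716, 0.2103]
tool_rot: [[-0.322, -0.866, -0.383], [-0.559, 0.5, -0.662], [0.764, 0.001, -0.645]]
wrist_force: [0.1, -0.9, 0.6]
finger_gap: 0.0855
finger_force: 0.0
```

Run:
```python
from h import *
s=readout.read_state();print(s['joint_positions'].round(1))
c=cam('top');cv2.imwrite('pics/x.png',c['image']);np.savez('top2.npz',**c)
c=cam('scene');np.savez('scene2.npz',**c)
c2=cam('wrist');P=cloud(c2);Z=P[...,2]
m=(abs(P[...,0]-.43)<.04)&(abs(P[...,1]-.22)<.04)&(Z>.06)&(Z<.16);Q=P[m]
print(len(Q),Z[m].max())
for lo,hi in((.128,.14),(.1,.12),(.07,.1)):
    q=Q[(Q[:,2]>lo)&(Q[:,2]<hi)]
    if len(q)>10:print(lo,len(q),q.min(0),q.max(0),q.mean(0))
o=np.vstack([cv2.resize(c['image'][110:210,325:445],(480,400)),]);o=np.hstack([o,cv2.resize(c2['image'],(320,200))[[*range(200)]+[199]*200]]);cv2.imwrite('pics/p6.png',o)
```

```text
[-50.3  40.6   8.4  84.4   8.8 103.2 106.7]
1871 0.13466699049595696
0.128 1006 [0.4073644  0.2081048  0.12800225] [0.44787456 0.23733989 0.13466699] [0.42807275 0.22350469 0.13243973]
0.1 242 [0.41812125 0.2204874  0.10000947] [0.44564448 0.23739048 0.11997327] [0.43370288 0.23390765 0.10991617]
0.07 349 [0.41707046 0.21543047 0.0703571 ] [0.44391363 0.23780442 0.0999454 ] [0.4346683  0.23276695 0.08581951]
```

View pics/p6.png

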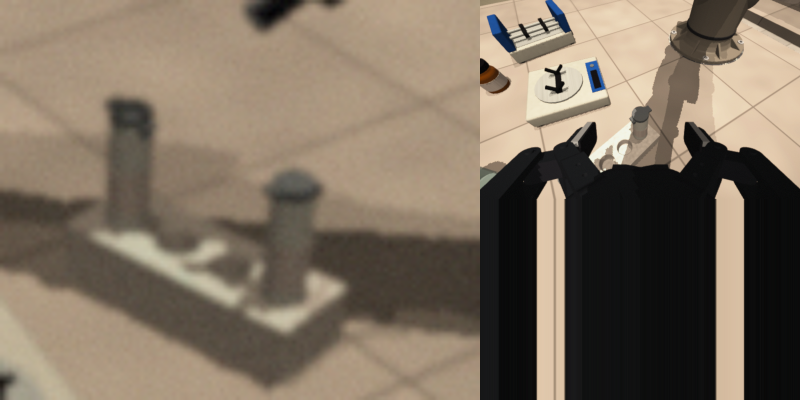

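The scene crop shows the lid shut on the left tube, top at (130,105), and both tubes upright. The wrist depth puts the lid top flat at 0.1325, with the tube centre at about (0.430, 0.223). I'll approach along the tool axis now.

arm_command(
  series=[1,0,0,-0.043,0,0,0,1,0,0,-0.043,0,0,0,1,-0.0057,-0.01,-0.0097,0,0,0,1,-0.0057,-0.01,-0.0097,0,0,0,1,-0.0057,-0.01,-0.0097,0,0,0,1,-0.0057,-0.01,-0.0097,0,0,0,1,-0.0057,-0.01,-0.0097,0,0,0,1,-0.0057,-0.01,-0.0097,0,0,0],
)

```text
time_s: 10.4
eef_pos: [0.423, 0.2112, 0.0656]
tool_rot: [[-0.321, -0.866, -0.383], [-0.558, 0.5, -0.663], [0.766, 0.001, -0.643]]
wrist_force: [-0.2, 0.5, -0.4]
finger_gap: 0.0857
finger_force: 0.0
```

arm_command(
  series=[0.5,0,0,0,0,0,0,0.3,0,0,0,0,0,0,0.3,0,0,0,0,0,0,0,0,0,0,0,0,0,0,0,0,0,0,0,0,0,0,0,0,0,0,0,0,0,0,0,0,0,0,0,0,0,0,0,0,0],
  grip_force=40,
)

```text
time_s: 11.4
eef_pos: [0.4236, 0.212, 0.0664]
tool_rot: [[-0.321, -0.866, -0.383], [-0.558, 0.5, -0.663], [0.765, 0.001, -0.644]]
wrist_force: [1.6, 1.1, 5.0]
finger_gap: 0.0287
finger_force: 39.5
```

arm_command(
  series=[0,0,0,0.02,0,0,0,0,0,0,0.03,0,0,0,0,0,0,0.04,0,0,0,0,0,0,0.04,0,0,0,0,0,0,0.04,0,0,0,0,0,-0.02,0.03,0,0,0,0,0,-0.02,0,0.151,-0.0873,0,0,0,-0.02,0,0.151,-0.0873,0],
)

```text
time_s: 12.4
eef_pos: [0.4234, 0.1515, 0.2671]
tool_rot: [[-0.434, -0.867, -0.247], [-0.753, 0.499, -0.428], [0.495, 0.0, -0.869]]
wrist_force: [0.4, -0.8, -0.2]
finger_gap: 0.0287
finger_force: 39.5
```

arm_command(
  series=[0,0.01,-0.02,0,0.151,-0.0873,0,0,0.01,-0.02,0,0.151,-0.0873,0,0,0.01,-0.02,0,0.151,-0.0873,0,0,0.01,-0.02,0,0.151,-0.0873,0,0,0.01,-0.02,0,0.151,-0.0873,0,0,0.01,-0.01,0,0.151,-0.0873,0,0,0.01,-0.01,0,0.151,-0.0873,0,0,0.01,0,0,0,0,-0.18],
)

```text
time_s: 13.4
eef_pos: [0.4868, 0.0515, 0.2804]
tool_rot: [[-0.592, -0.761, 0.265], [-0.711, 0.648, 0.273], [-0.38, -0.027, -0.925]]
wrist_force: [0.1, 1.8, -0.6]
finger_gap: 0.0289
finger_force: 39.7
```

arm_command(
  series=[0,0.008,0,0,0,0,-0.184,0,0.008,0,0,0,0,-0.184,0,0.008,0,0,0,0,-0.184,0,0.008,0,0,0,0,-0.184,0,0.008,0,0,0,0,-0.184,0,0.008,0,0,0,0,-0.184,0,0,0,0,0,0,-0.184,0,0,0,0,0,0,-0.184],
)

```text
time_s: 14.4
eef_pos: [0.5309, 0.0527, 0.2805]
tool_rot: [[-0.804, 0.51, 0.306], [0.464, 0.86, -0.214], [-0.373, -0.03, -0.928]]
wrist_force: [0.8, 0.1, -0.5]
finger_gap: 0.0287
finger_force: 39.7
```

Run:
```python
from h import *
s=readout.read_state();print(s['joint_positions'].round(1),s['finger_gap'],s['finger_force'])
```

```text
[-39.7   0.4  15.2 119.1  24.2  51.5  21.5] 0.028735668460074252 39.654977917671204
```

```bash
cat > plan.py <<'E'
from h import *
from scipy.spatial.transform import Rotation as R
# tube in tool frame
Rg=np.array([[-0.321,-0.866,-0.383],[-0.558,0.5,-0.663],[0.765,0.001,-0.644]])
UT=Rg.T@[0,0,1]; MT=Rg.T@(np.array([.430,.2227,.015+.059])-[.4236,.212,.0664]) # tube mid in tool
def tube():
    s=readout.read_state();r=np.array(s['tool_rot']);return s,r,r@UT,np.array(s['eef_pos'])+r@MT
E
python3 - <<'E'
from plan import *
s,r,u,m=tube();print('u',u,'mid',m,UT,MT)
c=cam('wrist');np.savez('w2.npz',**c);cv2.imwrite('pics/p7.png',c['image'])
E
```

```text
u [-0.8115801   0.49373965  0.31228337] mid [0.52818277 0.05456471 0.2947452 ] [ 0.765  0.001 -0.644] [-0.002211  -0.0001848 -0.0144397]
```

View pics/p7.png

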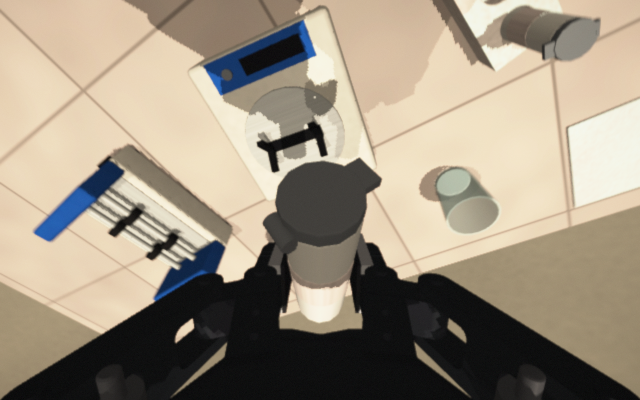

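The wrist view shows the tube held with its lid shut, disc at (320,200). The balance saddles are at (270,155) and (318,137), and the mixer's rings are at about (125,220) and (163,245). I'll refine the cradle and mixer positions from this depth image.

Run:
```python
from h import *
c=dict(np.load('w2.npz'));P=cloud(c);Z=P[...,2];hsv=cv2.cvtColor(c['image'],cv2.COLOR_BGR2HSV);V=hsv[...,2]
yy,xx=np.mgrid[:400,:640]
def fit(m,n):
    Q=P[m][:,:2]*1000
    if len(Q)<20: print(n,len(Q));return
    r=cv2.minAreaRect(Q.astype(np.float32));print(n,len(Q),np.round(r[0],1),np.round(r[1],1),round(r[2],1),'mean',Q.mean(0).round(1),'z',np.percentile(P[m][:,2],[5,50,95]).round(4))
sb=(xx>245)&(xx<335)&(yy>110)&(yy<180)&(V<70)
d=np.hypot(P[...,0]-.55,P[...,1])<.06
fit(sb&d&(Z>.062)&(Z<.1),'saddle');fit(sb&d&(Z>.075)&(Z<.1),'tips')
pan=(np.hypot(P[...,0]-.55,P[...,1])<.12)&(abs(Z-.048)<.003)&(V>110);fit(pan,'baltop')
blue=(hsv[...,0]>95)&(hsv[...,0]<125)&(hsv[...,1]>100)&(P[...,1]<-.1)&(Z>.111)&(Z<.122)
for nm,mm in(('wallfar',blue&(P[...,0]>.56)),('wallnear',blue&(P[...,0]<.56))): fit(mm,nm)
t=dict(np.load('top.npz'));
rk=(abs(Z-.045)<.004)&(P[...,1]>.15)&(xx>430);fit(rk,'rack')
b=cv2.inRange(hsv,(0,0,0),(180,255,60))
print(np.nanmedian(Z[330:400,0:60]))
```

```text
saddle 509 [550.   -3.7] [72.1 43.4] 81.0 mean [550.1  -3.2] z [0.0656 0.0754 0.0833]
tips 263 [549.9  -3.8] [71.8 43.4] 81.0 mean [549.5  -2.3] z [0.0756 0.0804 0.0838]
baltop 8502 [534.7  -1.1] [167.3 197.4] 80.8 mean [515.5  12.8] z [0.046  0.0475 0.0489]
wallfar 204 [ 646.2 -278.4] [ 10.8 125.2] 3.7 mean [ 645.4 -273.6] z [0.1114 0.1139 0.1154]
wallnear 1299 [ 471.9 -300.6] [ 22.6 128.5] 6.3 mean [ 470.7 -292.4] z [0.1129 0.1153 0.1163]
rack 3048 [1093.1  260.4] [1171.9  161.8] 5.3 mean [569.9 233.6] z [0.0428 0.0446 0.0464]
-0.2808474045518496
```

```bash
cat >> plan.py <<'E'
def target(az):
    a=np.array([np.cos(np.radians(az)),np.sin(np.radians(az)),0]);up=np.array([0,0,1])
    k,q=UT[0]/np.hypot(UT[0],UT[2]),-UT[2]/np.hypot(UT[0],UT[2])
    X=k*a-q*up;Z=-q*a-k*up;return np.c_[X,np.cross(Z,X),Z]
E
python3 - <<'E'
from plan import *
s,r,u,m=tube();Rt=target(81.0)
rv=R.from_matrix(Rt@r.T).as_rotvec();tc=np.array([.5498,-.0036,.087])-Rt@MT
print('rotvec',rv,np.degrees(np.linalg.norm(rv)),'rows',np.linalg.norm(rv)/.18,'TCP target',tc,'now',s['eef_pos'],'shift',tc-s['eef_pos'])
c=dict(np.load('w2.npz'));P=cloud(c);Q=P[170:235,285:355].reshape(-1,3);print('lid pts',np.nanmedian(Q,0),'pred',m+.059*u)
A=np.c_[Q-np.nanmean(Q,0)];A=A[~np.isnan(A[:,0])];print('lid normal',np.linalg.svd(A,full_matrices=False)[2][2],'u',u)
E
```

```text
rotvec [-0.29209216 -0.16934298 -1.1674031 ] 69.62851481649926 rows 6.7513713156753745 TCP target [ 0.54879239 -0.01114314  0.0745295 ] now [0.53138052 0.05400933 0.28046995] shift [ 0.01741187 -0.06515247 -0.20594045]
lid pts [0.48014209 0.08355515 0.314818  ] pred [0.48103321 0.08552449 0.31308792]
lid normal [ 0.89965967 -0.21026205  0.3826256 ] u [-0.80701425  0.50145965  0.31181439]
```

arm_command(
  series=[0,0.0025,-0.0093,-0.01,-0.0417,-0.0242,-0.1668,0,0.0025,-0.0093,-0.01,-0.0417,-0.0242,-0.1668,0,0.0025,-0.0093,-0.01,-0.0417,-0.0242,-0.1668,0,0.0025,-0.0093,-0.01,-0.0417,-0.0242,-0.1668,0,0.0025,-0.0093,-0.01,-0.0417,-0.0242,-0.1668,0,0.0025,-0.0093,-0.01,-0.0417,-0.0242,-0.1668,0,0.0025,-0.0093,-0.01,-0.0417,-0.0242,-0.1668,0,0,0,0,0,0,0],
)

```text
time_s: 15.45
eef_pos: [0.5491, -0.0126, 0.2093]
tool_rot: [[0.102, 0.99, -0.098], [0.758, -0.141, -0.637], [-0.644, -0.009, -0.765]]
wrist_force: [0.2, -0.3, -0.7]
finger_gap: 0.0291
finger_force: 39.8
```

```bash
cat > go.py <<'E'
from plan import *
s,r,u,m=tube();Rt=target(81.0)
rv=R.from_matrix(Rt@r.T).as_rotvec();tc=np.array([.5498,-.0036,.087])-Rt@MT
print('rotvec',rv,'TCP target',tc,'shift',tc-s['eef_pos'],s['joint_positions'].round(1),s['wrist_force'].round(1))
E
python3 go.py
```

```text
rotvec [-0.00100589 -0.00922716 -0.01585666] TCP target [ 0.54879239 -0.01114314  0.0745295 ] shift [-0.00027024  0.00143245 -0.13472391] [-42.2  26.5  22.2 106.   25.9  72.4 -41.4] [ 0.2 -0.3 -0.7]
```

arm_command(
  series=[0,0,0.0014,-0.03,-0.001,-0.0092,-0.0159,0,0,0,-0.03,0,0,0,0,0,0,-0.03,0,0,0,0,0,0,-0.02,0,0,0,0,0,0,-0.01,0,0,0,0,0,0,-0.004,0,0,0,0,0,0,-0.002,0,0,0,0,0,0,0,0,0,0],
)

```text
time_s: 16.45
eef_pos: [0.5493, -0.0104, 0.0842]
tool_rot: [[0.122, 0.988, -0.098], [0.756, -0.157, -0.635], [-0.643, 0.003, -0.766]]
wrist_force: [1.2, -0.4, -0.0]
finger_gap: 0.0287
finger_force: 39.8
```

```bash
python3 go.py
```

```text
rotvec [-0.00087376  0.00346897  0.00054831] TCP target [ 0.54879239 -0.01114314  0.0745295 ] shift [-0.00053898 -0.00073102 -0.00966813] [-40.9  36.9  20.6 109.1  24.9  60.3 -48. ] [ 1.2 -0.4 -0. ]
```

arm_command(
  series=[0,0,0,-0.002,0,0,0,0,0,0,-0.002,0,0,0,0,0,0,-0.001,0,0,0,0,0,0,-0.001,0,0,0,0,0,0,-0.001,0,0,0,0,0,0,-0.001,0,0,0,0,0,0,-0.0005,0,0,0,0,0,0,0,0,0,0],
)

```text
time_s: 17.45
eef_pos: [0.5499, -0.0107, 0.076]
tool_rot: [[0.123, 0.988, -0.098], [0.756, -0.157, -0.636], [-0.643, 0.004, -0.766]]
wrist_force: [3.3, -0.4, 8.4]
finger_gap: 0.0288
finger_force: 40.6
```

arm_command(
  series=[0,0.001,0,0,0,0,0,0,0,0,-0.0005,0,0,0,0,0,0,0,0,0,0,0,0,0,0,0,0,0,0,0,0,0,0,0,0,0,0,0,0,0,0,0,0,0,0,0,0,0,0,0,0,0,0,0,0,0],
  grip_force=20,
)

```text
time_s: 18.45
eef_pos: [0.5504, -0.0107, 0.0755]
tool_rot: [[0.123, 0.988, -0.099], [0.755, -0.157, -0.636], [-0.644, 0.004, -0.765]]
wrist_force: [0.1, 1.5, 12.7]
finger_gap: 0.0288
finger_force: 41.0
```

arm_command(
  series=[0.38,0,0,0,0,0,0,0.42,0,0,0,0,0,0,0.5,0,0,0,0,0,0,0.6,0,0,0,0,0,0,0.7,0,0,0,0,0,0,0.7,0,0,0,0,0,0,0.7,0,0,0,0,0,0,0.7,0,0,0,0,0,0],
)

```text
time_s: 19.45
eef_pos: [0.5501, -0.0105, 0.0748]
tool_rot: [[0.122, 0.988, -0.099], [0.756, -0.157, -0.636], [-0.643, 0.003, -0.766]]
wrist_force: [0.1, -0.2, 0.8]
finger_gap: 0.0594
finger_force: 0.0
```

Run:
```python
from h import *
print(readout.read_state()['tool_rot'])
c=cam('wrist');t=cam('top');P=cloud(t)
a=cv2.resize(t['image'][190:270,280:360],(400,400),interpolation=3);b=cv2.resize(c['image'],(400,250))
o=np.zeros((400,800,3),np.uint8);o[:,:400]=a;o[:250,400:]=b;cv2.imwrite('pics/p8.png',o)
```

```text
[[ 0.12218273  0.98756552 -0.09892286]
 [ 0.75586496 -0.15718152 -0.63558016]
 [-0.64322589  0.00288459 -0.76567103]]
```

View pics/p8.png

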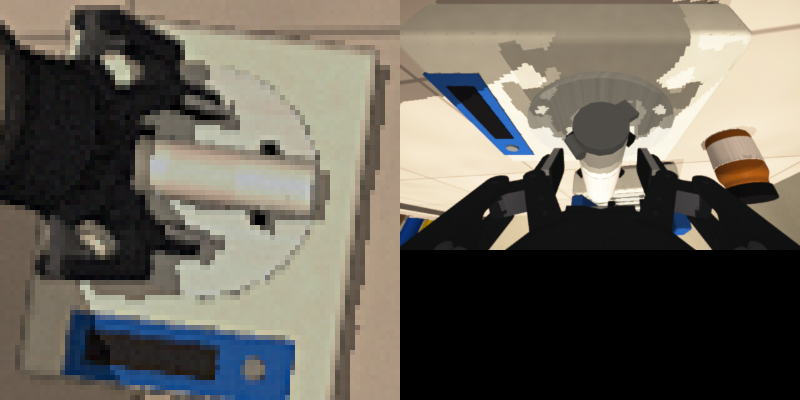

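The top crop shows the tube lying square across both saddles, its black tips at (270,148) and (258,218), with the fingers clear. In the wrist inset the lid is shut. I'll withdraw, straighten the tool, and let it rest.

arm_command(
  series=[0.85,0,0,0,0,0,0,0.85,0.002,0.0127,0.0153,0,0,0,0.85,0.004,0.0254,0.0306,0,0,0,0.85,0.004,0.0254,0.0306,0,0,0,0.85,0.004,0.0254,0.0306,0,0,0,1,0,0,0.03,0.1724,-0.0272,0,1,0,0,0.02,0.1724,-0.0272,0,1,0,-0.01,0,0.1724,-0.0272,0],
)

```text
time_s: 20.55
eef_pos: [0.5653, 0.0694, 0.2342]
tool_rot: [[0.156, 0.988, -0.02], [0.974, -0.157, -0.166], [-0.167, 0.006, -0.986]]
wrist_force: [0.4, -0.4, -1.7]
finger_gap: 0.0851
finger_force: 0.0
```

arm_command(
  series=[1,0,-0.02,0,0.1724,-0.0272,0,1,0,-0.02,0,0,0,0,1,0,-0.02,0,0,0,0,1,0,0,0,0,0,0,1,0,0,0,0,0,0,1,0,0,0,0,0,0,1,0,0,0,0,0,0,1,0,0,0,0,0,0],
)

```text
time_s: 21.55
eef_pos: [0.5641, 0.0087, 0.2318]
tool_rot: [[0.158, 0.987, 0.001], [0.987, -0.158, -0.001], [-0.001, 0.001, -1.0]]
wrist_force: [1.0, -1.2, 0.4]
finger_gap: 0.0851
finger_force: 0.0
```

```bash
cat > look.py <<'E'
from h import *
s=readout.read_state();print(s['eef_pos'],np.array(s['tool_rot']).round(3).tolist(),s['joint_positions'].round(1))
c=cam('wrist');np.savez('w3.npz',**c);P=cloud(c);Z=P[...,2]
def fit(m,n):
    Q=P[m][:,:2]*1000
    if len(Q)<20: print(n,len(Q));return
    r=cv2.minAreaRect(Q.astype(np.float32));print(n,len(Q),np.round(r[0],1),np.round(r[1],1),round(r[2],1),'z',np.percentile(P[m][:,2],[5,50,95]).round(4))
d=np.hypot(P[...,0]-.55,P[...,1])<.075
fit(d&(Z>.0885)&(Z<.105),'tube');fit(d&(Z>.098)&(Z<.106),'crest')
hsv=cv2.cvtColor(c['image'],cv2.COLOR_BGR2HSV)
blue=(hsv[...,0]>95)&(hsv[...,0]<125)&(hsv[...,1]>100)&(P[...,1]<-.1)&(Z>.111)&(Z<.122)
fit(blue&(P[...,0]>.56),'wallfar');fit(blue&(P[...,0]<.56),'wallnear')
E
python3 look.py
```

```text
[0.56409082 0.00872498 0.23184145] [[0.158, 0.987, 0.001], [0.987, -0.158, -0.001], [-0.001, 0.001, -1.0]] [-21.9  14.2  17.2 107.3  -4.8  59.1 -11.9]
tube 3448 [548.7  -2. ] [118.   33.3] 81.1 z [0.092  0.0999 0.1024]
crest 2382 [549.5  -2.1] [117.9  25.4] 81.8 z [0.0984 0.1008 0.1025]
wallfar 0
wallnear 0
```

The tube rests centred at (0.5495, -0.002), azimuth 81°, and has been released for over 1.5 s. Regrasping with the tool straight down.

arm_command(
  series=[1,-0.0146,-0.0107,-0.04,0,0,0,1,0,0,-0.04,0,0,0,1,0,0,-0.03,0,0,0,1,0,0,-0.025,0,0,0,1,0,0,-0.015,0,0,0,1,0,0,-0.007,0,0,0,1,0,0,0,0,0,0,1,0,0,0,0,0,0],
)

```text
time_s: 22.6
eef_pos: [0.55, -0.0022, 0.0757]
tool_rot: [[0.159, 0.987, 0.002], [0.987, -0.159, -0.001], [-0.0, 0.003, -1.0]]
wrist_force: [-0.2, 0.4, 0.4]
finger_gap: 0.0858
finger_force: 0.0
```

arm_command(
  series=[0.6,0,0,0,0,0,0,0.45,0,0,0,0,0,0,0.38,0,0,0,0,0,0,0.3,0,0,0,0,0,0,0,0,0,0,0,0,0,0,0,0,0,0,0,0,0,0,0,0,0,0,0,0,0,0,0,0,0,0],
  grip_force=30,
)

```text
time_s: 23.6
eef_pos: [0.5515, -0.0024, 0.0757]
tool_rot: [[0.159, 0.987, 0.005], [0.987, -0.159, -0.001], [-0.0, 0.005, -1.0]]
wrist_force: [8.1, -1.5, 2.9]
finger_gap: 0.0289
finger_force: 32.2
```

arm_command(
  series=[0,-0.001,0,0.005,0,0,0,0,0,0,0.02,0,0,0,0,0,0,0.04,0,0,0,0,0,0,0.05,0,0,0,0,0,0,0.025,0,0,-0.1,0,0,-0.03,0,0,0,-0.18,0,0,-0.03,0,0,0,-0.18,0,0,-0.03,0,0,0,-0.18],
)

```text
time_s: 24.6
eef_pos: [0.548, -0.093, 0.215]
tool_rot: [[0.721, 0.693, 0.0], [0.693, -0.721, -0.001], [-0.001, 0.001, -1.0]]
wrist_force: [0.9, 0.3, -1.7]
finger_gap: 0.0287
finger_force: 32.0
```

arm_command(
  series=[0,0,-0.03,0,0,0,-0.18,0,0,-0.03,0,0,0,-0.18,0,0,-0.03,0,0,0,-0.18,0,0,-0.02,0,0,0,-0.12,0,0,0,0,0,0,0,0,0,0,0,0,0,0,0,0,0,0,0,0,0,0,0,0,0,0,0,0],
)

```text
time_s: 25.6
eef_pos: [0.5486, -0.2017, 0.2149]
tool_rot: [[0.994, 0.113, -0.0], [0.113, -0.994, -0.001], [-0.001, 0.001, -1.0]]
wrist_force: [-0.3, 0.8, -0.8]
finger_gap: 0.0286
finger_force: 31.9
```

```bash
cat > look2.py <<'E'
from h import *
s=readout.read_state();r=np.array(s['tool_rot']);print(s['eef_pos'],r.round(3).tolist(),'az',np.degrees(np.arctan2(r[1,0],r[0,0])),s['joint_positions'].round(1),s['finger_gap'])
c=cam('wrist');np.savez('w4.npz',**c);cv2.imwrite('pics/p9.png',c['image']);P=cloud(c);Z=P[...,2]
def fit(m,n):
    Q=P[m][:,:2]*1000
    if len(Q)<20: print(n,len(Q));return
    r=cv2.minAreaRect(Q.astype(np.float32));print(n,len(Q),np.round(r[0],1),np.round(r[1],1),round(r[2],1),'z',np.percentile(P[m][:,2],[5,50,95]).round(4))
hsv=cv2.cvtColor(c['image'],cv2.COLOR_BGR2HSV)
blue=(hsv[...,0]>95)&(hsv[...,0]<125)&(hsv[...,1]>100)&(P[...,1]<-.15)
w=blue&(abs(Z-.116)<.006)
fit(w&(P[...,0]>.56),'wallfar');fit(w&(P[...,0]<.56),'wallnear')
fit((P[...,1]<-.15)&(abs(Z-.05)<.004)&~blue&(P[...,0]>.45)&(P[...,0]<.68),'housing')
e=s['eef_pos'];hd=(np.hypot(P[...,0]-e[0],P[...,1]-e[1])<.08)&(Z>e[2]+.012)&(Z<e[2]+.035);fit(hd,'held')
E
python3 look2.py
```

```text
[ 0.54855518 -0.20168962  0.21491303] [[0.994, 0.113, -0.0], [0.113, -0.994, -0.001], [-0.001, 0.001, -1.0]] az 6.46351555370611 [-14.6  19.3  35.6 106.5 -13.   58.3 -57.1] 0.028636721930631857
wallfar 5544 [ 656.5 -280.3] [ 24.  128.4] 7.0 z [0.1134 0.1154 0.1167]
wallnear 898 [ 475.  -302.4] [ 23.7 126. ] 6.6 z [0.1111 0.1151 0.1164]
housing 12564 [ 573.9 -290.5] [181.  128.8] 6.8 z [0.0489 0.0505 0.0517]
held 13808 [ 558.6 -199.3] [98.8 54.3] 21.8 z [0.2314 0.2393 0.242 ]
```

View pics/p9.png

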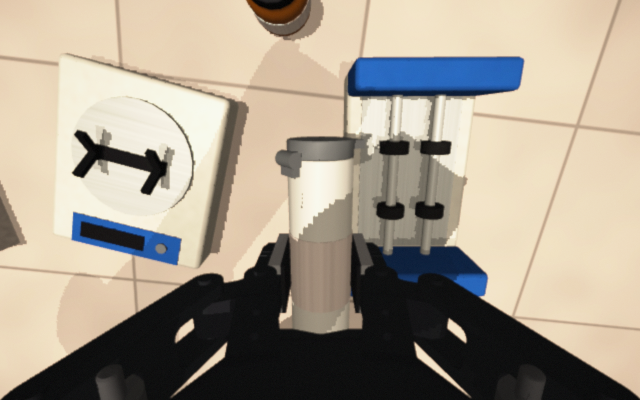

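The wrist view shows the held tube with its lid shut at (320,150), the mixer's rings at (394,147), (435,147), (390,211) and (429,211), and the empty cradle at left. I'll measure the rings and the tube's end next.

Run:
```python
from h import *
c=dict(np.load('w4.npz'));P=cloud(c);Z=P[...,2];V=cv2.cvtColor(c['image'],cv2.COLOR_BGR2HSV)[...,2]
m=np.zeros((400,640),np.uint8);m[130:230,372:460]=(V[130:230,372:460]<60)
n,l,st,ce=cv2.connectedComponentsWithStats(m);cs=[]
for i in range(1,n):
    if st[i,4]>80:
        Q=P[l==i];Q=Q[Q[:,2]>.075];r=cv2.minAreaRect((Q[:,:2]*1000).astype(np.float32));cs.append(r[0]);print(st[i],np.round(r[0],1),np.round(r[1],1),round(r[2],1),Q[:,2].max())
print(np.mean(cs,0))
a=np.radians(6.46);e=np.array([.54855,-.20169]);d=np.array([np.cos(a),np.sin(a)])
k=(Z>.222)&(Z<.246)&(abs((P[...,:2]-e)@[-d[1],d[0]])<.02);t=((P[...,:2]-e)@d)[k];print('along',np.percentile(t,[0,1,99,100]),'lat',np.percentile(((P[...,:2]-e)@[-d[1],d[0]])[k&(((P[...,:2]-e)@d)>.02)&(((P[...,:2]-e)@d)<.05)],[1,50,99]),'crest z by along',[np.percentile(Z[k&(abs((P[...,:2]-e)@d-x)<.004)],98).round(4) for x in(.02,.03,.04,.048)])
```

```text
[380 141  29  14 377] [ 595.  -267.7] [11.8 24.9] 7.6 0.08496188416851408
[420 140  31  15 364] [ 599.4 -306.2] [11.9 23.4] 6.8 0.084960267825817
[377 202  27  18 388] [ 531.6 -274.9] [12.5 24.9] 9.1 0.08455576054226932
[415 202  29  17 400] [ 536.4 -314.5] [12.2 24. ] 7.7 0.08491396479639346
[ 565.59576416 -290.81134033]
along [-0.03753561 -0.03126683  0.05806965  0.05825315] lat [-0.0138305   0.00036145  0.01643951] crest z by along [np.float64(0.2416), np.float64(0.2415), np.float64(0.2416), np.float64(0.2417)]
```

arm_command(
  series=[0,0.009,-0.045,0,0,0,0.006,0,0.009,-0.0442,0,0,0,0,0,0,0,-0.03,0,0,0,0,0,0,-0.04,0,0,0,0,0,0,-0.03,0,0,0,0,0,0,-0.017,0,0,0,0,0,0,-0.007,0,0,0,0,0,0,-0.003,0,0,0],
)

```text
time_s: 26.65
eef_pos: [0.5669, -0.2917, 0.0884]
tool_rot: [[0.993, 0.117, 0.0], [0.117, -0.993, -0.002], [0.0, 0.002, -1.0]]
wrist_force: [1.3, -0.3, -0.3]
finger_gap: 0.029
finger_force: 31.9
```

arm_command(
  series=[0,0,0,-0.002,0,0,0,0,0,0,-0.001,0,0,0,0,0,0,-0.001,0,0,0,0,0,0,-0.001,0,0,0,0,0,0,-0.001,0,0,0,0,0,0,0,0,0,0,0,0,0,0,0,0,0,0,0,0,0,0,0,0],
)

```text
time_s: 27.65
eef_pos: [0.5665, -0.2915, 0.0819]
tool_rot: [[0.993, 0.117, -0.0], [0.117, -0.993, -0.001], [-0.001, 0.001, -1.0]]
wrist_force: [0.3, 0.1, -1.0]
finger_gap: 0.029
finger_force: 31.9
```

arm_command(
  series=[0,0,0,-0.001,0,0,0,0,0,0,-0.001,0,0,0,0,0,0,-0.0005,0,0,0,0,0,0,0,0,0,0,0,0,0,0,0,0,0,0,0,0,0,0,0,0,0,0,0,0,0,0,0,0,0,0,0,0,0,0],
)

```text
time_s: 28.65
eef_pos: [0.5666, -0.2918, 0.0796]
tool_rot: [[0.993, 0.117, -0.0], [0.117, -0.993, -0.002], [-0.0, 0.002, -1.0]]
wrist_force: [-1.0, -3.9, 4.5]
finger_gap: 0.0292
finger_force: 32.4
```

arm_command(
  series=[0,0,-0.0006,0,0,0,0,0,0,0,-0.0005,0,0,0,0,0,0,0,0,0,0,0,0,0,0,0,0,0,0,0,0,0,0,0,0,0,0,0,0,0,0,0,0,0,0,0,0,0,0,0,0,0,0,0,0,0],
  grip_force=20,
)

```text
time_s: 29.65
eef_pos: [0.5667, -0.2919, 0.0794]
tool_rot: [[0.993, 0.117, -0.0], [0.117, -0.993, -0.001], [-0.0, 0.001, -1.0]]
wrist_force: [-2.5, -0.7, 11.6]
finger_gap: 0.029
finger_force: 33.2
```

arm_command(
  series=[0.38,0,0,0,0,0,0,0.42,0,0,0,0,0,0,0.5,0,0,0,0,0,0,0.6,0,0,0,0,0,0,0.65,0,0,0,0,0,0,0.65,0,0,0.005,0,0,0,0.65,0,0,0.02,0,0,0,0.65,0,0,0.03,0,0,0],
)

```text
time_s: 30.65
eef_pos: [0.5663, -0.2921, 0.1352]
tool_rot: [[0.993, 0.117, -0.001], [0.117, -0.993, -0.001], [-0.001, 0.001, -1.0]]
wrist_force: [-0.4, 0.3, 0.7]
finger_gap: 0.0554
finger_force: 0.0
```

arm_command(
  series=[0.65,0,0,0.04,0,0,0,0.65,0,0,0.04,0,0,0,0.65,-0.02,0.03,0.04,0,0,0,0.65,-0.02,0.04,0,0,0,0,0.65,-0.02,0.04,0,0,0,0,0.65,-0.02,0.04,0,0,0,0,0.65,0,0,0,0,0,0,0.65,0,0,0,0,0,0],
)

```text
time_s: 31.65
eef_pos: [0.4868, -0.1424, 0.255]
tool_rot: [[0.993, 0.117, 0.001], [0.117, -0.993, -0.001], [0.001, 0.001, -1.0]]
wrist_force: [0.4, 0.6, 1.1]
finger_gap: 0.0559
finger_force: 0.0
```

Run:
```python
from h import *
c=cam('wrist');t=cam('scene');P=cloud(c);Z=P[...,2]
a=np.radians(6.8);d=np.array([np.cos(a),np.sin(a)]);q=P[...,:2]-[.5656,-.2909];A=q@d;L=q@[-d[1],d[0]]
k=(abs(L)<.025)&(abs(A)<.075)&(Z>.09)&(Z<.125);r=cv2.minAreaRect((P[k][:,:2]*1000).astype(np.float32));print(k.sum(),r,np.percentile(A[k],[0,1,99,100]),[np.percentile(Z[k&(abs(A-x)<.005)],95).round(4) if (k&(abs(A-x)<.005)).any() else 0 for x in(-.05,-.03,0,.03,.048)])
o=np.zeros((400,800,3),np.uint8);o[:,:400]=cv2.resize(t['image'][190:330,130:270],(400,400),interpolation=3);o[:250,400:]=cv2.resize(c['image'],(400,250));cv2.imwrite('pics/p10.png',o)
```

```text
3930 ((565.763671875, -289.7460632324219), (117.99991607666016, 30.4315242767334), 8.656764030456543) [-0.05865751 -0.05718327  0.05792623  0.0591644 ] [np.float64(0.1059), np.float64(0.1058), np.float64(0.1065), np.float64(0.1057), np.float64(0.1061)]
```

View pics/p10.png

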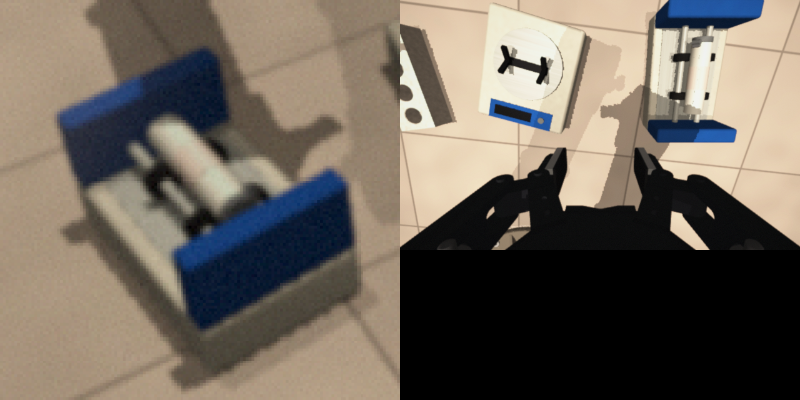

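The pictures show the tube lying level on the rings between the blue walls, lid at about (240,190) in the scene crop. Its crest is at 0.106, its length reads 118 mm (lid shut), and it is centred to within 1 mm. The arm is clear, so I'm handing in.

```bash
python3 -c "
from bench import order;print(order.finish_job())"
```

```text
the job is handed in; nothing more can be done
None
```

The lid is pressed shut, the tube was laid on the balance and let go for over a second, and it now lies level and centred on the mixer's four rings with its lid shut; I handed the job in at about 32 s.

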